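# Lay out a graduated necklace on the bead board

## Robot

A 6-joint arm with a two-finger parallel gripper is mounted at the origin on the work surface. World frame = base frame: x ahead of the robot, y to its left, z up, the work surface at z = 0. Lengths are in m, angles in degrees, forces in N, time in s.
With the tool pointing down it reaches from about 0.375 to 0.9 m from the base axis. Payload 3.1 kg.
Tool frame: the origin (TCP) lies on the centre line of the jaws, within the pads' length; the fingertips stand 8 mm ahead of it and the grasp point (between the pads) lies 11 mm behind it; z points along the fingers, y is the line along which they close (so a half turn about z gives the same grasp; the last joint's range is limited). The gripper opens to 87 mm and grips with 3 to 60 N. Pads are 19 mm wide; open, the fingers measure 117 mm over their backs; the gripper's body (75 mm by 190 mm) begins 51 mm behind the grasp point.
Start: joints at [53.715, 30.224, 82.088, -0, 67.689, -10.227], TCP at [0.275, 0.561, 0.231] pointing down, gripper open.
Joint ranges: [-176.69, 176.69], [-43.24, 126.21], [12.49, 139.97], [-82, 262], [0, 151.66], [-163.58, 163.58]. Speed limits (degrees/s): [159.86, 159.86, 180, 180, 180, 180].

## Interface

Orientations are given as a 3x3 rotation matrix whose columns are the frame's x, y, z axes.
In Python, from rig import * gives the robot as it stands.
- The arm moves only by the tool step_arm, never from a script. Its argument "targets" is a list of rows, each a list of 5 numbers: the opening, from -1 (shut) to 1 (fully open), then the shift along the world's x, y, z normalised to -1 to 1, where 1 is 0.25 m, then the turn about the world's z normalised to -1 to 1, where 1 is 180 degrees. In form: [[fingers, x, y, z, turn], ...]. A call has 1 to 20 rows; each row is the pose to reach, as a shift and turn from the pose commanded when the call began, turning the shorter way round; what a row does not reach only later rows make up. A row lasts 1/10 s, in which the tool goes at most 50 mm and 8.59 degrees, less where a joint would pass 70% of its speed; a pose out of reach is approached as far as the arm can. A call with a number of a shift or a turn outside -1 to 1 is refused whole. A call with a gripper value outside its range is refused whole. The fingers move at their own pace and stop on an object; the grip force is fixed at half the most. Time passes only in rows, so rows that repeat a pose let the fingers close. It gives the time, the measured TCP pose, the force, the opening and the grip force at its end, in the units of the state.
- read_state(): the state, without advancing time (a new reading comes with each control period).
- capture(name): name is "scene" or "top"; returns a dict with "color" (420x560x3 uint8, red, green, blue), "mtx" (3x3 intrinsics, pixels), "k1" (the pictures are not rectified: a ray, as slopes to the right and down, at radius r is drawn at 1 + k1 r^2 times it, then the intrinsics apply), "pose" (4x4, takes a point from camera to world coordinates). Camera axes: x right, y down, z forward; pixel columns grow to the right and rows downward; lengths in m; the calibration is good to about 2 mm. A picture is of the moment at which its call begins. There is no depth.
- hand_in(): hands the job in; it is judged then, once.
The state is a dict: "time_s": time; "joint_positions": joint angles; "qvel": joint speeds; "tau": joint torques, N m; "position": TCP position; "tcp_rot": TCP orientation; "force": force on the tool from outside, world axes, zero at the start; "moment": the same for the moment, N m; "opening": opening from 0.0 (shut) to 1.0 (fully open); "grasp_force": force on a finger pad.
Only numpy, scipy, OpenCV 4.12 (cv2) and the standard library are available. Lean on these libraries where they do the work, as an engineer would, in place of code of your own. Each camera call takes 0.05 s, during which the arm holds its last target. There are 200 camera calls.

## Task

Lay out the four blue barrel beads for a graduated necklace: stand them upright on the felt discs of the layout board, one bead to a disc, each centred on its disc, in order of size with the largest on the disc next to the brass clasp and the smallest at the far end of the row. Leave the glass dish where it is.

Things in the scene. Friction and masses are not known exactly. Their poses are not given: they have to be found in the camera images.
- bead_small: The smallest of four loose glazed blue ceramic barrel beads that differ only in size: 24 mm across, 22 mm tall, standing upright on a flat end on the table. Origin: centre of its underside; z up. Its side is straight over the middle half of its height and tapers to 80 % of the width at both ends; a small black hole mark shows on top.
- bead_medium: The second smallest of four loose glazed blue ceramic barrel beads that differ only in size: 33 mm across, 28 mm tall, standing upright on a flat end on the table. Origin: centre of its underside; z up. Its side is straight over the middle half of its height and tapers to 80 % of the width at both ends; a small black hole mark shows on top.
- bead_large: The second largest of four loose glazed blue ceramic barrel beads that differ only in size: 42 mm across, 35 mm tall, standing upright on a flat end on the table. Origin: centre of its underside; z up. Its side is straight over the middle half of its height and tapers to 80 % of the width at both ends; a small black hole mark shows on top.
- bead_largest: The largest of four loose glazed blue ceramic barrel beads that differ only in size: 52 mm across, 42 mm tall, standing upright on a flat end on the table. Origin: centre of its underside; z up. Its side is straight over the middle half of its height and tapers to 80 % of the width at both ends; a small black hole mark shows on top.
- disc0: One of four identical round grey felt discs, 58 mm across, 3 mm thick, fixed in a straight row 72 mm apart on a fixed wooden board (90 x 420 x 12 mm). The number in its name says nothing of its place in the row. Origin: centre of its underside, on the board, 12 mm above the table; the felt's top is 15 mm above the table. z up, y along the row.
- disc1: One of four identical round grey felt discs, 58 mm across, 3 mm thick, fixed in a straight row 72 mm apart on a fixed wooden board (90 x 420 x 12 mm). The number in its name says nothing of its place in the row. Origin: centre of its underside, on the board, 12 mm above the table; the felt's top is 15 mm above the table. z up, y along the row.
- disc2: One of four identical round grey felt discs, 58 mm across, 3 mm thick, fixed in a straight row 72 mm apart on a fixed wooden board (90 x 420 x 12 mm). The number in its name says nothing of its place in the row. Origin: centre of its underside, on the board, 12 mm above the table; the felt's top is 15 mm above the table. z up, y along the row.
- disc3: One of four identical round grey felt discs, 58 mm across, 3 mm thick, fixed in a straight row 72 mm apart on a fixed wooden board (90 x 420 x 12 mm). The number in its name says nothing of its place in the row. Origin: centre of its underside, on the board, 12 mm above the table; the felt's top is 15 mm above the table. z up, y along the row.
- clasp: Flat brass toggle clasp (ring 36 mm across with a 44 mm bar over it, 7 mm high), fixed on the board in line with the discs, 66 mm beyond the centre of the end disc; which end varies. At the other end is a dark wooden cord stop (26 mm across, 14 mm high) instead. Origin: centre of its underside.
- dish: Clear glass dish, a bystander: a square plate 85 x 85 x 10 mm with a shallow round bowl 80 mm across on top, 20 mm high in all, loose on the table to the left of the work. Origin: centre of its underside.

How it is judged:
By the outcome, as a careful person would: the job done as asked, in the order asked, and still so for the second after the job is handed in, with the robot touching nothing.
It also fails if it takes over 96 s, if anything falls off the work surface, if the arm or the gripper's body presses on something with over 40 N, if the wrist force passes 120 N, or if a joint passes its speed limit or range.

## Working session

There is one attempt and no reset: what is moved stays moved. The work goes in short steps, Python scripts to look and compute and a tool call to move; the robot and the scene stay as the last step left them, time stands still between calls to the robot, and variables do not carry over. Pictures are saved under pics/ and viewed, at most 14 in all, crops included, and the job is handed in when it is done.

Besides the shell and the picture viewer there is one more tool, called after "Call:" as a command line: name --pt "numbers of a row" for each row, then --argument value for the rest. step_arm: Moves the arm, as the interface text tells. Scaled input: -1 to 1 covers 0.25 m each way for a shift and 180 degrees each way for a turn. Its arguments: {"type":"object","properties":{"targets":{"type":"array","items":{"type":"array","items":{"type":"number"}}}},"required":["targets"]}

```bash
mkdir -p pics; cat > h.py <<'E'
from rig import *
import numpy as np, cv2
def cap(n,f=None):
    c=capture(n)
    if f: cv2.imwrite('pics/'+f,c['color'][:,:,::-1])
    return c
def cast(c,uv,z):
    uv=np.array(uv,float).reshape(-1,1,2)
    n=cv2.undistortPoints(uv,np.array(c['mtx'],float),np.array([c['k1'],0,0,0.]),criteria=None) if False else cv2.undistortPoints(uv,np.array(c['mtx'],float),np.array([c['k1'],0,0,0.]))
    n=n.reshape(-1,2); d=np.c_[n,np.ones(len(n))]@np.array(c['pose'])[:3,:3].T
    o=np.array(c['pose'])[:3,3]
    return o+d*((z-o[2])/d[:,2])[:,None]
E
python3 - <<'E'
from h import *
for n in('scene','top'):
    c=cap(n,n+'0.png'); print(n,c['mtx'],c['k1'],np.round(c['pose'],3))
print({k:np.round(v,3) for k,v in read_state().items()})
E
```

```text
scene [[483.10829747   0.         276.95183975]
 [  0.         483.10829747 203.07990043]
 [  0.           0.           1.        ]] -0.1212113345628659 [[-0.104  0.715 -0.692  1.252]
 [ 0.995  0.073 -0.075  0.149]
 [-0.004 -0.696 -0.718  0.793]
 [ 0.     0.     0.     1.   ]]
top [[392.5268465    0.         281.72593863]
 [  0.         392.5268465  209.95024544]
 [  0.           0.           1.        ]] -0.0802589330333753 [[-0.011 -0.996  0.09   0.474]
 [-1.     0.009 -0.024  0.089]
 [ 0.023 -0.09  -0.996  0.979]
 [ 0.     0.     0.     1.   ]]
{'time_s': np.float64(0.1), 'joint_positions': array([ 5.3715e+01,  3.0273e+01,  8.2150e+01, -2.0000e-03,  6.7689e+01,
       -1.0226e+01]), 'qvel': array([ 0.016, -0.071, -0.231, -0.027, -0.069,  0.118]), 'tau': array([ -0.   , -44.099, -17.715,   0.063,   0.053,  -0.   ]), 'position': array([0.274, 0.561, 0.23 ]), 'tcp_rot': array([[-0.898,  0.439, -0.001],
       [ 0.439,  0.898, -0.002],
       [ 0.   , -0.002, -1.   ]]), 'force': array([-0.763,  1.064, -0.569]), 'moment': array([ 0.016, -0.047,  0.012]), 'grasp_force': np.float64(0.0), 'opening': np.float64(1.001)}
```

View pics/top0.png

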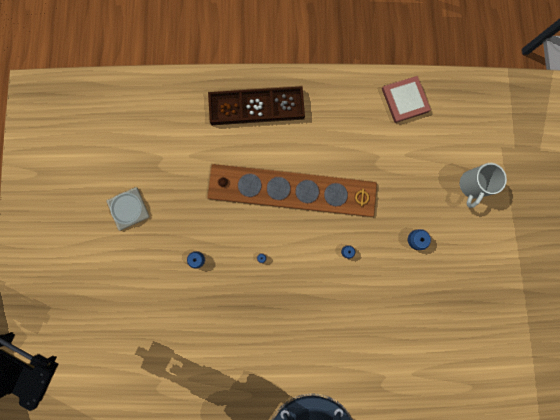

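View pics/scene0.png

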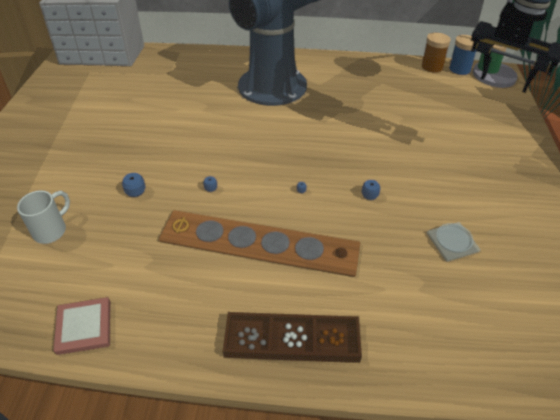

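The top view shows the clasp at (363,198) and the cord stop at (223,182). The discs run from (249,185) to (336,194). The beads are: large (196,260), small (262,258), medium (349,252) and largest (420,240). The scene view agrees with this order.

```bash
cat >> h.py <<'E'
H={'S':.022,'M':.028,'L':.035,'XL':.042}
def blobs(m,amin,amax):
    n,l,s,c=cv2.connectedComponentsWithStats(m.astype(np.uint8))
    return [(c[i],s[i]) for i in range(1,n) if amin<=s[i,4]<=amax]
def blue(c,zoff=0,roi=None):
    h=cv2.cvtColor(c['color'],cv2.COLOR_RGB2HSV)
    m=cv2.inRange(h,(100,110,40),(125,255,255))
    m=cv2.morphologyEx(m,cv2.MORPH_CLOSE,np.ones((5,5)))
    return blobs(m>0,25,900)
def gray(c):
    h=cv2.cvtColor(c['color'],cv2.COLOR_RGB2HSV)
    m=cv2.inRange(h,(0,0,60),(180,60,150))
    m=cv2.morphologyEx(m,cv2.MORPH_OPEN,np.ones((5,5)))
    return blobs(m>0,150,1500)
E
python3 - <<'E'
from h import *
for n in('scene','top'):
    c=cap(n); print(n)
    for p,s in blue(c):
        print('blue',np.round(p,1),s[2:], [np.round(cast(c,p,z)[0,:2],4) for z in (.011,.014,.0175,.021)])
    for p,s in gray(c):
        print('gray',np.round(p,1),s[2:],np.round(cast(c,p,.015)[0,:2],4))
E
```

```text
scene
blue [461.8  61. ] [ 24  26 426] [array([-0.2076,  0.603 ]), array([-0.202 ,  0.6013]), array([-0.1955,  0.5992]), array([-0.189 ,  0.5972])]
blue [132.7 180.6] [ 17  14 168] [array([ 0.4594, -0.2834]), array([ 0.4625, -0.2818]), array([ 0.466 , -0.2798]), array([ 0.4696, -0.2779])]
blue [371.8 185.4] [12  8 65] [array([0.419 , 0.2828]), array([0.4222, 0.2823]), array([0.4259, 0.2817]), array([0.4296, 0.2811])]
gray [552.2  25.4] [ 19  43 468] [-0.5501  1.0213]
gray [536.1   8.9] [ 19  12 169] [-0.6965  1.0013]
gray [272.6  31.7] [ 29   9 198] [-0.3261 -0.0342]
gray [511.8  56.1] [ 20  15 230] [-0.264   0.7844]
gray [261.2  85. ] [  46   49 1034] [ 0.0224 -0.0293]
gray [501.4  77.2] [ 33  24 536] [-0.1166  0.7126]
gray [296.1  87.5] [ 18  27 310] [0.0257 0.0747]
gray [ 34.5 202.8] [ 32  22 520] [ 0.5587 -0.4928]
gray [ 45.6 225.4] [  42   40 1080] [ 0.6228 -0.4343]
gray [209.3 230.7] [ 26  20 430] [ 0.5987 -0.0668]
gray [452.9 241.1] [  49   37 1229] [0.5764 0.4496]
gray [241.6 236.4] [ 26  20 439] [0.6075 0.0042]
gray [275.  242.1] [ 27  21 464] [0.6156 0.0757]
gray [309. 248.
[... 235 characters left out ...]
]), array([ 0.4565, -0.0962]), array([ 0.4566, -0.0956]), array([ 0.4566, -0.0949])]
blue [195.4 259.5] [ 17  16 210] [array([0.441 , 0.2787]), array([0.4412, 0.2781]), array([0.4413, 0.2775]), array([0.4414, 0.2768])]
blue [261.3 257.8] [ 8  9 53] [array([0.4437, 0.1171]), array([0.4438, 0.1171]), array([0.4439, 0.117 ]), array([0.444 , 0.1169])]
gray [552.2  52.8] [ 16  34 491] [ 0.9913 -0.6884]
gray [491.2 178. ] [ 26  27 577] [ 0.6388 -0.476 ]
gray [469.9 183.4] [ 21  29 436] [ 0.6248 -0.4171]
gray [249.3 184.7] [ 23  22 410] [0.6241 0.1457]
gray [278.  187.9] [ 23  23 417] [0.6156 0.0744]
gray [306.8 191.2] [ 23  22 411] [0.6068 0.0031]
gray [335.6 194.4] [ 22  22 407] [ 0.5985 -0.0686]
```

Both views agree on the discs to about 1.5 mm. The scene mask for the beads needs loosening.

```bash
cat >> h.py <<'E'
def blue(c):
    a=c['color'].astype(int); 
    m=((a[:,:,2]-a[:,:,0])>20).astype(np.uint8)
    m=cv2.morphologyEx(m,cv2.MORPH_CLOSE,np.ones((3,3),np.uint8))
    return blobs(m>0,25,900)
def beads():
    for n in('scene','top'):
        c=cap(n); print(n)
        for p,s in blue(c):
            q=[s[0]+(s[2]-1)/2,s[1]+(s[3]-1)/2]
            X=cast(c,p,.015)[0]
            if not(.3<X[0]<.8): continue
            print(np.round(p,1),q,s[2:],[np.round(cast(c,w,z)[0,:2],4) for z in (.011,.014,.0175,.021) for w in (p,)],np.round(cast(c,p,.036)[0,:2],4))
E
python3 - <<'E'
from h import *
beads()
E
```

```text
scene
[133.3 184. ] [np.float64(133.5), np.float64(184.0)] [ 22  23 383] [array([ 0.4708, -0.2782]), array([ 0.4738, -0.2766]), array([ 0.4773, -0.2746]), array([ 0.4808, -0.2727])] [ 0.4958 -0.2645]
[209.9 183.1] [np.float64(209.5), np.float64(183.5)] [ 12  14 128] [array([ 0.4498, -0.0962]), array([ 0.4529, -0.0953]), array([ 0.4565, -0.0942]), array([ 0.4601, -0.0931])] [ 0.4755 -0.0884]
[371.2 188.7] [np.float64(371.5), np.float64(189.0)] [ 16  19 233] [array([0.4302, 0.2811]), array([0.4334, 0.2806]), array([0.437, 0.28 ]), array([0.4407, 0.2794])] [0.4565 0.2769]
[301.5 186.6] [np.float64(301.5), np.float64(186.5)] [ 8 10 59] [array([0.44  , 0.1188]), array([0.4431, 0.119 ]), array([0.4468, 0.1191]), array([0.4504, 0.1192])] [0.466  0.1198]
top
[418.9 239.4] [np.float64(419.0), np.float64(239.5)] [ 23  20 360] [array([ 0.4839, -0.2775]), array([ 0.4839, -0.2763]), array([ 0.4838, -0.275 ]), array([ 0.4838, -0.2737])] [ 0.4836 -0.268 ]
[347.9 251.5] [np.float64(348.0), np.float64(251.5)] [ 13  12 127] [array([ 0.4564, -0.0967]), array([ 0.4564, -0.0962]), array([ 0.4565, -0.0955]), array([ 0.4566, -0.0948])] [ 0.4568 -0.0919]
[195.2 259.5] [np.float64(195.0), np.float64(259.5)] [ 17  16 216] [array([0.4409, 0.279 ]), array([0.441 , 0.2784]), array([0.4411, 0.2778]), array([0.4412, 0.2771])] [0.4418 0.2741]
[261.2 257.9] [np.float64(261.0), np.float64(258.0)] [ 9  9 59] [array([0.4434, 0.1173]), array([0.4435, 0.1172]), array([0.4436, 0.1171]), array([0.4437, 0.117 ])] [0.4441 0.1166]
```

Call:
step_arm --pt "1 0.656 -1 -0.4 -0.393" --pt "1 0.656 -1 -0.4 -0.393" --pt "1 0.656 -1 -0.4 -0.393" --pt "1 0.656 -1 -0.4 -0.393" --pt "1 0.656 -1 -0.4 -0.393" --pt "1 0.656 -1 -0.4 -0.393" --pt "1 0.656 -1 -0.4 -0.393" --pt "1 0.656 -1 -0.4 -0.393" --pt "1 0.656 -1 -0.4 -0.393" --pt "1 0.656 -1 -0.4 -0.393" --pt "1 0.656 -1 -0.4 -0.393" --pt "1 0.656 -1 -0.4 -0.393"

```text
time_s: 1.5
position: [0.4384, 0.3117, 0.1306]
tcp_rot: [[0.117, 0.993, 0.0], [0.993, -0.117, 0.0], [0.0, 0.0, -1.0]]
force: [-0.7, -0.0, 0.1]
opening: 1.001
grasp_force: 0.0
```

Call:
step_arm --pt "1 0 -0.13 0 0" --pt "1 0 -0.13 -0.12 0" --pt "1 0 -0.13 -0.24 0" --pt "1 0 -0.13 -0.34 0" --pt "1 0 -0.13 -0.42 0" --pt "1 0 -0.13 -0.472 0" --pt "1 0 -0.13 -0.472 0" --pt "-1 0 -0.13 -0.472 0" --pt "-1 0 -0.13 -0.472 0" --pt "-1 0 -0.13 -0.472 0" --pt "-1 0 -0.13 -0.472 0" --pt "-1 0 -0.13 -0.472 0" --pt "-1 0 -0.13 -0.472 0" --pt "-1 0 -0.13 -0.472 0"

```text
time_s: 2.9
position: [0.4388, 0.279, 0.0128]
tcp_rot: [[0.118, 0.993, 0.001], [0.993, -0.118, 0.0], [0.0, 0.001, -1.0]]
force: [-0.2, -0.2, 1.9]
opening: 0.473
grasp_force: 30.0
```

Call:
step_arm --pt "-1 0 0 0.08 0" --pt "-1 0 0 0.2 0" --pt "-1 0 0 0.34 0" --pt "-1 0.07 -0.08 0.4 0" --pt "-1 0.18 -0.2 0.4 0" --pt "-1 0.3 -0.34 0.4 0" --pt "-1 0.42 -0.48 0.4 0" --pt "-1 0.54 -0.62 0.4 0" --pt "-1 0.63 -0.73 0.4 0" --pt "-1 0.672 -0.8 0.4 0" --pt "-1 0.672 -0.8 0.4 0"

```text
time_s: 4.0
position: [0.6077, 0.0766, 0.1122]
tcp_rot: [[0.122, 0.993, 0.001], [0.993, -0.122, -0.0], [-0.0, 0.001, -1.0]]
force: [0.0, -0.0, -0.9]
opening: 0.473
grasp_force: 30.0
```

Call:
step_arm --pt "-1 0 -0.1 0 0" --pt "-1 0 -0.2 0 0" --pt "-1 0 -0.27 0 0" --pt "-1 0 -0.299 0 0" --pt "-1 0 -0.299 -0.08 0" --pt "-1 0 -0.299 -0.18 0" --pt "-1 0 -0.299 -0.26 0" --pt "-1 0 -0.299 -0.31 0" --pt "-1 0 -0.299 -0.338 0" --pt "-1 0 -0.299 -0.338 0" --pt "-1 0 -0.299 -0.338 0"

```text
time_s: 5.1
position: [0.607, 0.0046, 0.0285]
tcp_rot: [[0.118, 0.993, 0.001], [0.993, -0.118, -0.0], [0.0, 0.001, -1.0]]
force: [0.4, -0.6, -0.8]
opening: 0.473
grasp_force: 30.0
```

Call:
step_arm --pt "-1 0 0 -0.002 0" --pt "0.5 0 0 -0.002 0" --pt "0.5 0 0 -0.002 0" --pt "0.5 0 0 -0.002 0" --pt "1 0 0 0.05 0" --pt "1 0 0 0.15 0" --pt "1 0 0 0.3 0" --pt "1 0 0 0.45 0" --pt "1 -0.15 -0.2 0.45 0" --pt "1 -0.3 -0.4 0.45 0" --pt "1 -0.4 -0.6 0.45 0" --pt "1 -0.5 -0.8 0.45 0" --pt "1 -0.5 -0.95 0.45 0" --pt "1 -0.5 -1 0.45 0" --pt "1 -0.5 -1 0.45 0"

```text
time_s: 6.6
position: [0.4819, -0.2512, 0.142]
tcp_rot: [[0.124, 0.992, 0.004], [0.992, -0.124, -0.004], [-0.004, 0.004, -1.0]]
force: [-0.3, 0.4, 1.2]
opening: 1.0
grasp_force: 0.0
```

```bash
cat >> h.py <<'E'
def place(zb):
    for n in('scene','top'):
        c=cap(n)
        for p,s in blue(c):
            X=cast(c,p,.015+zb/2)[0]
            if .5<X[0]<.75 and abs(X[1])<.25: print(n,s[2:],np.round(X[:2],4))
E
python3 - <<'E'
from h import *
place(.035); cap('top','top1.png'); beads()
E
```

```text
scene [ 19  22 326] [0.6058 0.0041]
top [ 18  18 249] [0.6084 0.0029]
scene
[133.3 184.1] [np.float64(133.5), np.float64(184.0)] [ 22  23 388] [array([ 0.4709, -0.2782]), array([ 0.4739, -0.2766]), array([ 0.4774, -0.2747]), array([ 0.4809, -0.2727])] [ 0.4959 -0.2645]
[209.9 183.3] [np.float64(209.5), np.float64(183.5)] [ 12  14 131] [array([ 0.4504, -0.0961]), array([ 0.4534, -0.0951]), array([ 0.457, -0.094]), array([ 0.4606, -0.0929])] [ 0.476  -0.0882]
[301.5 186.8] [np.float64(301.5), np.float64(187.0)] [ 8  9 59] [array([0.4406, 0.1189]), array([0.4437, 0.119 ]), array([0.4474, 0.1191]), array([0.451 , 0.1193])] [0.4666 0.1199]
[241.2 230.4] [np.float64(241.0), np.float64(230.5)] [ 19  22 327] [array([0.5877, 0.    ]), array([0.5902, 0.0006]), array([0.5932, 0.0013]), array([0.5962, 0.0019])] [0.6089 0.0048]
top
[307.5 189.5] [np.float64(307.5), np.float64(189.5)] [ 18  18 249] [array([0.6116, 0.0009]), array([0.6112, 0.0011]), array([0.6107, 0.0014]), array([0.6102, 0.0018])] [0.6081 0.0031]
[417.3 239.3] [np.float64(416.5), np.float64(239.5)] [ 18  20 304] [array([ 0.4842, -
[... 354 characters left out ...]
 14 44] [array([ 0.4648, -0.4141]), array([ 0.4648, -0.4126]), array([ 0.4648, -0.4107]), array([ 0.4649, -0.4089])] [ 0.465  -0.4011]
[458.8 248.5] [np.float64(458.5), np.float64(248.5)] [12 14 68] [array([ 0.4592, -0.3807]), array([ 0.4593, -0.3793]), array([ 0.4593, -0.3776]), array([ 0.4594, -0.3759])] [ 0.4596 -0.3686]
[347.9 251.5] [np.float64(348.0), np.float64(251.5)] [ 13  12 127] [array([ 0.4564, -0.0967]), array([ 0.4564, -0.0962]), array([ 0.4565, -0.0955]), array([ 0.4566, -0.0948])] [ 0.4568 -0.0919]
[261.2 257.9] [np.float64(261.0), np.float64(258.0)] [ 9  9 59] [array([0.4434, 0.1173]), array([0.4435, 0.1172]), array([0.4436, 0.1171]), array([0.4437, 0.117 ])] [0.4441 0.1166]
```

View pics/top1.png

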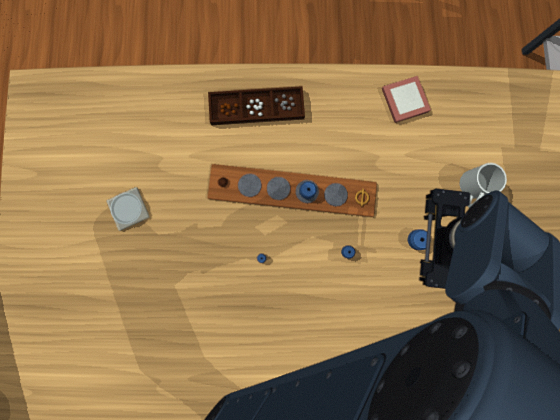

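The top view shows the large bead centred on its disc at about (307,190). The fit gives (.6071,.0035) against a target of (.6072,.0037). Next is the largest bead.

Call:
step_arm --pt "1 0 -0.108 0 0" --pt "1 0 -0.108 -0.12 0" --pt "1 0 -0.108 -0.26 0" --pt "1 0 -0.108 -0.38 0" --pt "1 0 -0.108 -0.47 0" --pt "1 0 -0.108 -0.512 0" --pt "1 0 -0.108 -0.512 0" --pt "-1 0 -0.108 -0.512 0" --pt "-1 0 -0.108 -0.512 0" --pt "-1 0 -0.108 -0.512 0" --pt "-1 0 -0.108 -0.512 0" --pt "-1 0 -0.108 -0.512 0" --pt "-1 0 -0.108 -0.512 0" --pt "-1 0 -0.108 -0.512 0"

```text
time_s: 8.25
position: [0.4819, -0.2731, 0.0131]
tcp_rot: [[0.118, 0.993, 0.001], [0.993, -0.118, -0.001], [-0.001, 0.001, -1.0]]
force: [-0.3, 0.3, 3.4]
opening: 0.585
grasp_force: 30.0
```

Call:
step_arm --pt "-1 0 0 0.08 0" --pt "-1 0 0 0.2 0" --pt "-1 0 0 0.34 0" --pt "-1 0.05 0.08 0.4 0" --pt "-1 0.12 0.2 0.4 0" --pt "-1 0.2 0.34 0.4 0" --pt "-1 0.28 0.48 0.4 0" --pt "-1 0.36 0.62 0.4 0" --pt "-1 0.43 0.74 0.4 0" --pt "-1 0.466 0.822 0.4 0" --pt "-1 0.466 0.822 0.4 0" --pt "-1 0.466 0.822 0.32 0" --pt "-1 0.466 0.822 0.22 0" --pt "-1 0.466 0.822 0.14 0" --pt "-1 0.466 0.822 0.09 0" --pt "-1 0.466 0.822 0.062 0" --pt "-1 0.466 0.822 0.062 0" --pt "-1 0.466 0.822 0.062 0"

```text
time_s: 10.05
position: [0.5983, -0.0678, 0.0284]
tcp_rot: [[0.119, 0.993, 0.001], [0.993, -0.119, -0.0], [-0.0, 0.001, -1.0]]
force: [-0.3, 0.3, -1.1]
opening: 0.591
grasp_force: 30.0
```

Call:
step_arm --pt "-1 0 0 -0.002 0" --pt "0.7 0 0 -0.002 0" --pt "0.7 0 0 -0.002 0" --pt "0.7 0 0 -0.002 0" --pt "1 0 0 0.05 0" --pt "1 0 0 0.15 0" --pt "1 0 0 0.3 0" --pt "1 0 0 0.4 0" --pt "1 -0.15 -0.03 0.4 0" --pt "1 -0.3 -0.06 0.4 0" --pt "1 -0.45 -0.1 0.4 0" --pt "1 -0.575 -0.112 0.4 0" --pt "1 -0.575 -0.112 0.4 0" --pt "1 -0.575 -0.112 0.4 0"

```text
time_s: 11.45
position: [0.4547, -0.0957, 0.1291]
tcp_rot: [[0.119, 0.993, 0.002], [0.993, -0.119, -0.001], [-0.001, 0.002, -1.0]]
force: [0.5, 0.1, -0.1]
opening: 0.995
grasp_force: 0.0
```

```bash
python3 - <<'E'
from h import *
place(.042)
E
```

```text
scene [ 24  26 497] [ 0.5975 -0.0661]
scene [ 19  22 330] [0.6087 0.0049]
top [ 18  18 252] [0.6081 0.0032]
top [ 22  21 371] [ 0.5988 -0.0671]
```

Call:
step_arm --pt "1 0 0 -0.12 0" --pt "1 0 0 -0.24 0" --pt "1 0 0 -0.35 0" --pt "1 0 0 -0.42 0" --pt "1 0 0 -0.458 0" --pt "1 0 0 -0.458 0" --pt "-1 0 0 -0.458 0" --pt "-1 0 0 -0.458 0" --pt "-1 0 0 -0.458 0" --pt "-1 0 0 -0.458 0" --pt "-1 0 0 -0.458 0" --pt "-1 0 0 -0.458 0" --pt "-1 0 0 -0.458 0" --pt "-1 0 0 -0.458 0"

```text
time_s: 12.95
position: [0.4543, -0.0953, 0.0136]
tcp_rot: [[0.118, 0.993, 0.0], [0.993, -0.118, -0.0], [-0.0, 0.0, -1.0]]
force: [-0.6, 0.2, 1.6]
opening: 0.366
grasp_force: 30.0
```

Call:
step_arm --pt "-1 0 0 0.08 0" --pt "-1 0 0 0.2 0" --pt "-1 0 0 0.34 0" --pt "-1 0.05 0.06 0.4 0" --pt "-1 0.15 0.16 0.4 0" --pt "-1 0.26 0.28 0.4 0" --pt "-1 0.38 0.4 0.4 0" --pt "-1 0.5 0.53 0.4 0" --pt "-1 0.6 0.63 0.4 0" --pt "-1 0.644 0.683 0.4 0" --pt "-1 0.644 0.683 0.4 0" --pt "-1 0.644 0.683 0.32 0" --pt "-1 0.644 0.683 0.22 0" --pt "-1 0.644 0.683 0.14 0" --pt "-1 0.644 0.683 0.09 0" --pt "-1 0.644 0.683 0.062 0" --pt "-1 0.644 0.683 0.062 0" --pt "-1 0.644 0.683 0.062 0"

```text
time_s: 14.75
position: [0.6155, 0.0751, 0.0295]
tcp_rot: [[0.119, 0.993, 0.001], [0.993, -0.119, -0.0], [-0.0, 0.001, -1.0]]
force: [-0.5, 0.3, -0.1]
opening: 0.366
grasp_force: 30.0
```

Call:
step_arm --pt "-1 0 0 -0.002 0" --pt "0.5 0 0 -0.002 0" --pt "0.5 0 0 -0.002 0" --pt "0.5 0 0 -0.002 0" --pt "1 0 0 0.05 0" --pt "1 0 0 0.15 0" --pt "1 0 0 0.3 0" --pt "1 0 0 0.4 0" --pt "1 -0.15 0.04 0.4 0" --pt "1 -0.3 0.08 0.4 0" --pt "1 -0.45 0.12 0.4 0" --pt "1 -0.6 0.15 0.4 0" --pt "1 -0.696 0.172 0.4 0" --pt "1 -0.696 0.172 0.4 0" --pt "1 -0.696 0.172 0.4 0"

```text
time_s: 16.25
position: [0.4425, 0.1186, 0.13]
tcp_rot: [[0.118, 0.993, 0.003], [0.993, -0.118, -0.0], [0.0, 0.003, -1.0]]
force: [0.1, -0.2, 0.8]
opening: 0.996
grasp_force: 0.0
```

```bash
python3 - <<'E'
from h import *
place(.028)
E
```

```text
scene [ 24  26 494] [ 0.5913 -0.0681]
scene [ 19  22 326] [0.603  0.0034]
scene [ 15  16 198] [0.6145 0.0763]
top [ 13  14 150] [0.6169 0.0751]
top [ 18  18 253] [0.609  0.0027]
top [ 22  21 368] [ 0.5999 -0.0682]
```

Call:
step_arm --pt "1 0 0 -0.12 0" --pt "1 0 0 -0.24 0" --pt "1 0 0 -0.35 0" --pt "1 0 0 -0.42 0" --pt "0.6 0 0 -0.468 0" --pt "0.6 0 0 -0.468 0" --pt "-1 0 0 -0.468 0" --pt "-1 0 0 -0.468 0" --pt "-1 0 0 -0.468 0" --pt "-1 0 0 -0.468 0" --pt "-1 0 0 -0.468 0" --pt "-1 0 0 -0.468 0" --pt "-1 0 0 -0.468 0" --pt "-1 0 0 -0.468 0" --pt "-1 0 0 -0.468 0"

```text
time_s: 17.85
position: [0.4414, 0.1185, 0.0122]
tcp_rot: [[0.118, 0.993, 0.0], [0.993, -0.118, 0.0], [0.0, 0.0, -1.0]]
force: [-0.6, 0.1, 2.0]
opening: 0.267
grasp_force: 30.0
```

Call:
step_arm --pt "-1 0 0 0.08 0" --pt "-1 0 0 0.2 0" --pt "-1 0 0 0.34 0" --pt "-1 0.06 0.01 0.4 0" --pt "-1 0.17 0.03 0.4 0" --pt "-1 0.3 0.05 0.4 0" --pt "-1 0.44 0.07 0.4 0" --pt "-1 0.58 0.09 0.4 0" --pt "-1 0.68 0.11 0.4 0" --pt "-1 0.729 0.114 0.4 0" --pt "-1 0.729 0.114 0.4 0" --pt "-1 0.729 0.114 0.32 0" --pt "-1 0.729 0.114 0.22 0" --pt "-1 0.729 0.114 0.14 0" --pt "-1 0.729 0.114 0.09 0" --pt "-1 0.729 0.114 0.062 0" --pt "-1 0.729 0.114 0.062 0" --pt "-1 0.729 0.114 0.062 0"

```text
time_s: 19.65
position: [0.6237, 0.147, 0.0281]
tcp_rot: [[0.118, 0.993, 0.001], [0.993, -0.118, 0.0], [0.0, 0.001, -1.0]]
force: [-0.3, 0.3, -0.2]
opening: 0.257
grasp_force: 30.0
```

Call:
step_arm --pt "-1 0 0 -0.002 0" --pt "0.4 0 0 -0.002 0" --pt "0.4 0 0 -0.002 0" --pt "0.4 0 0 -0.002 0" --pt "1 0 0 0.05 0" --pt "1 0 0 0.15 0" --pt "1 0 0 0.3 0" --pt "1 0 0 0.4 0" --pt "1 -0.15 0.1 0.5 0" --pt "1 -0.3 0.25 0.5 0" --pt "1 -0.45 0.4 0.5 0" --pt "1 -0.6 0.5 0.5 0" --pt "1 -0.7 0.6 0.5 0" --pt "1 -0.7 0.6 0.5 0" --pt "1 -0.7 0.6 0.5 0" --pt "1 -0.7 0.6 0.5 0"

```text
time_s: 21.25
position: [0.45, 0.2968, 0.1533]
tcp_rot: [[0.119, 0.993, 0.002], [0.993, -0.119, 0.001], [0.001, 0.002, -1.0]]
force: [-0.3, -0.1, 0.0]
opening: 1.0
grasp_force: 0.0
```

```bash
python3 - <<'E'
from h import *
place(.022); c=cap('scene'); a=c['color'][150:310,120:400,::-1]; cv2.imwrite('pics/s9.png',cv2.resize(a,None,fx=2.5,fy=2.5))
E
```

```text
scene [ 24  26 492] [ 0.5887 -0.0688]
scene [ 19  22 323] [0.6002 0.0029]
scene [ 16  17 200] [0.6123 0.0761]
scene [ 11  13 110] [0.6214 0.1477]
top [10 10 79] [0.6252 0.1463]
top [ 13  14 149] [0.6174 0.075 ]
top [ 18  18 249] [0.6092 0.0025]
top [ 22  21 369] [ 0.6002 -0.0687]
```

View pics/s9.png

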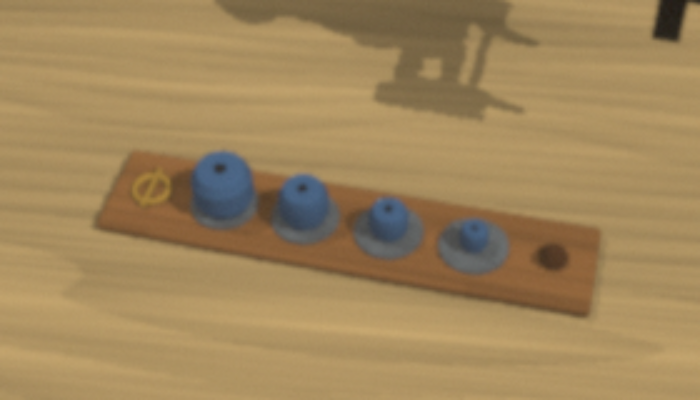

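The crop shows all four beads upright and centred on their discs, with the largest at (222,190) next to the clasp and the smallest at (474,238) by the cord stop. The arm is clear of everything.

```bash
python3 -c "
from rig import *
print(hand_in())"
```

```text
the job is handed in; nothing more can be done
None
```

The four beads stand upright on the felt discs, largest next to the clasp and smallest at the far end, each within about 1–1.5 mm of its disc's centre by camera; I didn't touch the dish, and the job was handed in at about 21 s (no verdict came back).

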